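# Centre the porcelain owl on its plinth

### The arm

A 6-joint arm with a two-finger parallel gripper is mounted at the origin on the work surface. World frame = base frame: x ahead of the robot, y to its left, z up, the work surface at z = 0. Lengths are in m, angles in degrees, forces in N, time in s.
With the tool pointing down it reaches from about 0.25 to 0.725 m from the base axis. Payload 9.7 kg.
Tool frame: the origin (TCP) lies midway between the tips of the shut fingers; the grasp point (between the pads) lies 19 mm behind it (grip_point_offset is the distance from the TCP to the grasp point, in m); y points along the fingers, z is the direction in which the jaws open and shut, and the axes are right-handed (so a half turn about y gives the same grasp; the last joint's range is limited). The gripper opens to 85 mm and grips with 20 to 120 N. Pads are 22 mm wide; open, the fingers measure 114 mm over their backs; the gripper's body (76 mm by 85 mm) begins 54 mm behind the grasp point. The pads swing forward as they close: fully open they stand 13 mm farther back than shut.
Start: joints at [-67.093, 4.979, 10.078, 95.1, 0, 90], TCP at [0.214, -0.507, 0.231] pointing down, gripper open.
Joint ranges: [-179.16, 179.16], [-48.56, 103.87], [-65.8, 70.77], [-126.05, 130.52], [-82.76, 87.17], [-180, 180]. Speed limits (degrees/s): [127.2, 127.2, 147.25, 180, 180, 180].

### API

Orientations are given as [roll, pitch, yaw] about the fixed x, y, z axes, in that order (R = Rz(yaw) Ry(pitch) Rx(roll)).
In Python, from workcell import get_obs, camera, job_done, grip_point_offset gives the robot as it stands.
- The arm moves only by the tool move_arm, never from a script. Its argument "deltas" is a list that holds one entry, the list of rows, each a list of 4 numbers: the shift along the tool's x, y, z in m, then the turn about the tool's y in degrees. A call has 1 to 5 rows; each row is the pose to reach, as a shift and turn from the pose commanded when the call began, along the tool's axes at that moment; what a row does not reach only later rows make up. A row lasts 1/10 s, in which the tool goes at most 50 mm and 8.59 degrees, less where a joint would pass 70% of its speed; a pose out of reach is approached as far as the arm can. A call with a gripper value outside its range is refused whole. "claw" is the finger opening in m, from 0 to 0.0854, set as the call begins (left out, the last holds). The fingers move at their own pace and stop on an object; "newtons" is the grip in N (left out, the last holds). Time passes only in rows, so rows that repeat a pose let the fingers close. It gives the time, the measured TCP pose, the force and the opening at its end, in the units of the state.
- get_obs(): the state, without advancing time (a new reading comes with each control period).
- camera(name): name is "scene" or "top" or "wrist"; returns a dict with "color" (420x560x3 uint8, blue, green, red), "range_z" (420x560 float32, m along the optical axis (not along the pixel's ray), 0 where there is no reading), "fx", "fy", "cx", "cy" (pixels), "T" (4x4, takes a point from camera to world coordinates). Camera axes: x right, y down, z forward; pixel columns grow to the right and rows downward; lengths in m; the calibration is good to about 2 mm. A picture is of the moment at which its call begins.
- job_done(): hands the job in, once; it reports no verdict.
The state is a dict: "time": time; "q": joint angles; "qd": joint speeds; "joint_efforts": joint torques, N m; "ee_pos": TCP position; "tcp_rot": TCP orientation; "wrist_force": force on the tool from outside, world axes, zero at the start; "torque": the same for the moment, N m; "opening": finger opening in m.
Only numpy, scipy, OpenCV 4.12 (cv2) and the standard library are available. Lean on these libraries where they do the work, as an engineer would, in place of code of your own. Each camera call takes 0.05 s, during which the arm holds its last target. There are 200 camera calls.

### The job

The little porcelain owl stands off to one side on its wooden plinth and is wobbly on its narrow foot: with the closed fingertips, nudge it low down at its base with light taps until it stands in the middle of the plinth, upright and still, then take the hand away. Do not pinch, lift or topple the owl, do not shift the plinth, and leave the tin, cake dome, tea scoop and plate rack alone.

Things in the scene. Friction and masses are not known exactly. Their poses are not given: they have to be found in the camera images.
- owl: White porcelain owl, 69 mm tall, about 140 g, loose. Narrow round foot 30 mm across, 4 mm high; on it, 4 to 16 mm up, a round base disc 44 mm across with upright rim, the widest part (tapped there it slides; pushed at body or head it tips); then body 37 mm and head 29 mm across. Origin: centre of the foot's underside; z up its axis, face to -x.
- plinth: Round turned dark wooden plinth, 76 mm across and 40 mm high with a flat top (a 68 mm waist between), 500 g, loose, standing on the white shelf. Origin: centre of its underside, z up; any yaw. The owl stands on its top, at the start 12 to 23 mm off its middle in any direction.
- plinth_top (a point): Centre of the plinth's flat top, 40 mm above its underside: where the middle of the owl's foot belongs.
- tin: Round maroon tin with a ribbed screw-top lid, 94 mm across, 77 mm high, loose bystander, standing on the shelf to the left (+y) of the plinth. Origin: centre of its underside.
- cake_dome: Clear acrylic cake dome with a ball knob on a round wooden board, 210 mm across, 168 mm high, one loose bystander to the right (-y). Origin: centre of its underside.
- tea_scoop: Bamboo tea scoop lying flat on the shelf beyond (+x of) the plinth, 165 mm long, up to 30 mm wide, 12 mm high, loose bystander. Origin: underside, near the middle of its length; its length is along its y, the blade at +y.
- plate_rack: Light wooden plate rack with two upright porcelain plates fixed in it, 150 mm (x) by 180 mm (y), 184 mm high, loose bystander, far left (+y). Origin: centre of its underside.
There are look-alikes about, which are no part of the job. Of the things that look like the owl, the middle-sized one is meant.

How it is judged (in metres and radians):
At the end, for the whole second after the job is handed in: The owl stands upright (within 0.06 rad) and still on the plinth's top, the middle of its foot within 5 mm of the middle of the plinth; the plinth is within 8 mm and the bystanders within 15 mm of where they were (horizontal distance between owl and plinth_top below 0.005 m and angle between owl's own z axis and vertical below 0.06 rad and z of owl in the frame of plinth_top between -0.003 and 0.003 m and linear speed of owl below 0.01 m/s and angular speed of owl below 0.15 rad/s and distance of plinth from where it was at the start of the episode below 0.008 m and angle between plinth's own z axis and vertical below 0.05 rad and distance of each of tin, cake_dome, tea_scoop, plate_rack from where it was at the start of the episode below 0.015 m); the robot touches nothing.
It fails at once if the owl is tipped by more than 0.4 rad, or falls off the plinth (angle between owl's own z axis and vertical above 0.4 rad or z of owl in the frame of plinth_top below -0.006 m).
It fails at once if the owl is lifted more than 10 mm off the plinth (z of owl in the frame of plinth_top above 0.01 m).
It fails at once if the owl is pinched or knocked instead of lightly tapped (more than 10 N from the fingers, or faster than 0.25 m/s) (contact force between the fingers and owl above 10 N or linear speed of owl above 0.25 m/s).
It fails at once if the plinth is shifted by more than 8 mm (distance of plinth from where it was at the start of the episode above 0.008 m).
It fails at once if the tin, cake dome, tea scoop or plate rack is moved more than 15 mm (distance of any of tin, cake_dome, tea_scoop, plate_rack from where it was at the start of the episode above 0.015 m).
It also fails if it takes over 42 s, if anything falls off the work surface, if the arm or the gripper's body presses on something with over 40 N, if the wrist force passes 120 N, or if a joint passes its speed limit or range.

## Working session

There is one attempt and no reset: what is moved stays moved. The work goes in short steps, Python scripts to look and compute and a tool call to move; the robot and the scene stay as the last step left them, time stands still between calls to the robot, and variables do not carry over. Pictures are saved under pics/ and viewed, about 8 in all and at most 12, crops included, and the job is handed in when it is done.

Besides the shell and the picture viewer there is one more tool, called after "Call:" by a JSON object that holds its "api" and its "payload". move_arm: Moves the arm, as the interface text tells. Its arguments: {"type":"object","properties":{"deltas":{"type":"array"},"claw":{"type":"number"},"newtons":{"type":"number"}},"required":["deltas"]}

```bash
mkdir -p pics; ls; python3 - <<'E'
from workcell import get_obs,camera,grip_point_offset
import cv2,numpy as np
print(get_obs(),grip_point_offset)
ims=[]
for n in("scene","top"):
    c=camera(n);cv2.imwrite(f"pics/{n}0.png",c["color"]);np.savez(f"pics/{n}0.npz",**c);print(n,c["fx"],c["cx"],c["cy"],c["T"].round(3).tolist())
E
```

```text
pics
{'time': 0.0, 'q': array([-6.70933777e+01,  5.01233959e+00,  1.00348294e+01,  9.50995668e+01,
       -2.00776944e-03,  9.00014281e+01]), 'qd': array([ 0.00353384, -0.02256927,  0.00242436,  0.02484114, -0.00162664,
       -0.01619753]), 'joint_efforts': array([ 1.53501340e-03, -5.20387495e+01,  4.64803290e+01,  1.62688340e-02,
        9.15648366e-05,  8.68364282e-06]), 'ee_pos': array([ 0.21397969, -0.50642324,  0.23057454]), 'tcp_rot': array([-9.00770769e+01, -2.00968874e-03, -1.57094803e+02]), 'wrist_force': array([0.37675018, 0.32405808, 0.25945238]), 'torque': array([ 0.0078488 , -0.00783293,  0.00412   ]), 'opening': 0.0854118095439728} 0.0187
scene 399.5105788793452 277.0896957597075 214.995978067808 [[0.783, 0.431, -0.448, 1.072], [0.622, -0.562, 0.545, -0.504], [-0.017, -0.706, -0.708, 0.749], [0.0, 0.0, 0.0, 1.0]]
top 486.3827324047198 287.08945145937014 208.52278155712676 [[0.018, -0.992, 0.121, 0.446], [-1.0, -0.019, -0.006, 0.014], [0.008, -0.121, -0.993, 1.414], [0.0, 0.0, 0.0, 1.0]]
```

View pics/scene0.png

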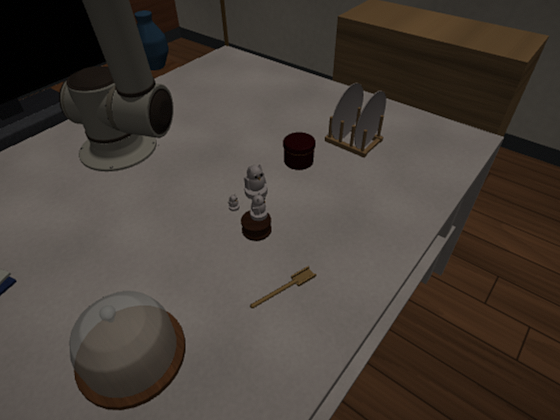

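View pics/top0.png

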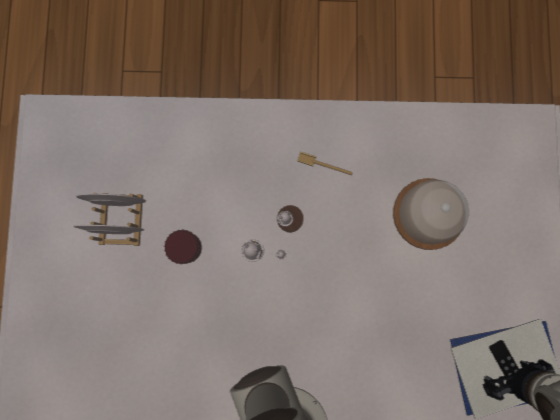

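Scene picture: the owl look-alikes are large at (256,180), small at (233,202), and mid-sized on the plinth at (259,207). In the top view they are large at (252,250), small at (281,254), and on the plinth at (286,217). The middle-sized one, on the plinth, is the one meant. Next I'll measure roughly and check it in a crop.

```bash
cat > h.py <<'E'
import numpy as np,cv2
def pts(c):
    z=c["range_z"];v,u=np.indices(z.shape)
    P=np.stack([(u-c["cx"])/c["fx"]*z,(v-c["cy"])/c["fy"]*z,z],-1)
    W=P@c["T"][:3,:3].T+c["T"][:3,3]; W[z==0]=np.nan; return W
def ray(c,uv,h):
    "pixels -> world points on plane z=h"
    uv=np.atleast_2d(uv).astype(float);d=np.c_[(uv[:,0]-c["cx"])/c["fx"],(uv[:,1]-c["cy"])/c["fy"],np.ones(len(uv))]@c["T"][:3,:3].T
    o=c["T"][:3,3];return o+d*((h-o[2])/d[:,2])[:,None]
def circ(p):
    A=np.c_[2*p[:,:2],np.ones(len(p))];s=np.linalg.lstsq(A,(p[:,:2]**2).sum(1),rcond=None)[0]
    return s[0],s[1],np.sqrt(s[2]+s[0]**2+s[1]**2)
E
python3 - <<'E'
from h import *
for n in("top","scene"):
    c=dict(np.load(f"pics/{n}0.npz"));W=pts(c)
    m=(W[...,2]>.012)&(abs(W[...,0]-.4)<.25)&(abs(W[...,1])<.4)
    k,l,s,ce=cv2.connectedComponentsWithStats(m.astype(np.uint8))
    for i in range(1,k):
        if s[i,4]>15:
            w=W[l==i];print(n,ce[i].round(),s[i,4],w.min(0).round(3),w.max(0).round(3),np.median(w,0).round(3))
    m=(W[...,2]>.035)&(W[...,2]<.045)&(c["color"].mean(-1)<80); w=W[m];
    print(len(w),w.mean(0))
    print(n,"shelf z",np.median(W[...,2][230:280,300:380]))
s=cv2.imread("pics/scene0.png")[150:250,210:310];t=cv2.imread("pics/top0.png")[190:270,236:316]
cv2.imwrite("pics/crop.png",np.hstack([cv2.resize(s,(400,400),interpolation=2),cv2.resize(t,(400,400),interpolation=2)]))
E
```

```text
top [419. 218.] 2022 [ 0.509 -0.4    0.012] [ 0.65  -0.304  0.166] [ 0.588 -0.355  0.107]
top [290. 218.] 555 [ 0.549 -0.04   0.015] [0.624 0.034 0.111] [ 0.583 -0.003  0.041]
top [183. 247.] 993 [0.454 0.248 0.012] [0.547 0.342 0.084] [0.498 0.291 0.075]
top [253. 250.] 379 [0.463 0.072 0.015] [0.523 0.131 0.103] [0.492 0.098 0.076]
top [281. 254.] 71 [0.471 0.01  0.012] [0.496 0.035 0.048] [0.484 0.021 0.035]
top [269. 394.] 2555 [ 0.15  -0.028  0.123] [0.214 0.13  0.613] [0.179 0.038 0.297]
398 [ 0.51709123 -0.0673293   0.03902385]
top shelf z nan
scene [134.  68.] 5202 [ 0.15  -0.018  0.087] [0.207 0.137 0.469] [0.178 0.025 0.295]
scene [299. 148.] 943 [0.455 0.249 0.012] [0.551 0.341 0.081] [0.518 0.276 0.071]
scene [256. 204.] 1478 [ 0.472 -0.039  0.012] [0.628 0.133 0.11 ] [0.582 0.01  0.044]
scene [233. 201.] 97 [0.48  0.011 0.012] [0.5   0.034 0.047] [0.493 0.019 0.03 ]
scene [134. 307.] 1569 [ 0.536 -0.4    0.013] [ 0.65  -0.302  0.168] [ 0.62  -0.366  0.128]
1523 [0.29077658 0.23209862 0.03995057]
scene shelf z nan
```

View pics/crop.png

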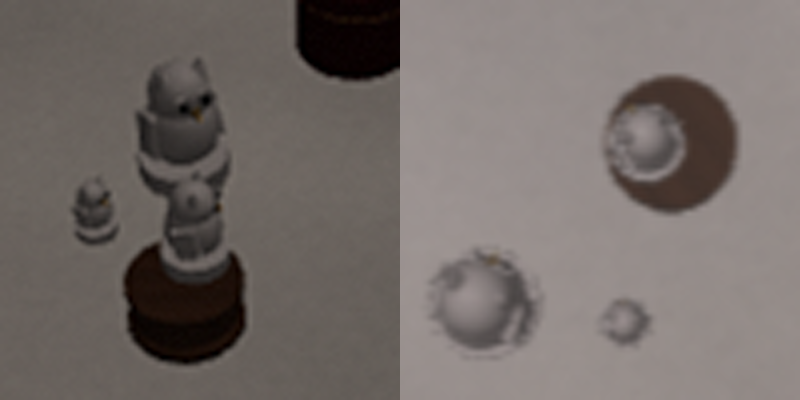

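The crop confirms the middle-sized owl stands on the plinth, and it sits towards +y (left in the top view). I'll check the wrist camera geometry and get a better fix.

```bash
python3 - <<'E'
from h import *
from workcell import camera,get_obs
from scipy.spatial.transform import Rotation as R
c=camera("wrist");o=get_obs()
Rt=R.from_euler("xyz",o["tcp_rot"],degrees=True).as_matrix()
print(c["fx"],c["cx"],c["cy"]);print((Rt.T@c["T"][:3,:3]).round(3),(Rt.T@(c["T"][:3,3]-o["ee_pos"])).round(4));print(Rt.round(3))
c=dict(np.load("pics/top0.npz"));W=pts(c)
near=np.hypot(W[...,0]-.586,W[...,1]+.003)<.05
hsv=cv2.cvtColor(c["color"],cv2.COLOR_BGR2HSV)
print("plinth/owl S,V",hsv[218,298],hsv[217,286])
m=(near&(hsv[...,1]>80)).astype(np.uint8)
ct=max(cv2.findContours(m,0,1)[0],key=cv2.contourArea)[:,0]
h=ray(c,cv2.convexHull(ct)[:,0],.04);print("plinth",circ(h),len(h))
hd=W[near&(W[...,2]>.088)];print("head",hd.mean(0),hd.min(0),hd.max(0))
E
```

```text
300.320440233119 278.2586683138443 209.61267796503634
[[ 0.001  0.952  0.305]
 [-0.001 -0.305  0.952]
 [ 1.    -0.001  0.001]] [-7.850e-02 -1.428e-01  1.000e-04]
[[-0.921 -0.     0.389]
 [-0.389  0.001 -0.921]
 [ 0.    -1.    -0.001]]
plinth/owl S,V [ 9 88 67] [  3  19 136]
plinth (np.float64(0.5862232994551634), np.float64(-0.001718689242253879), np.float64(0.03444373296223994)) 17
head [0.58455507 0.01176688 0.10134035] [ 0.57171629 -0.00189316  0.0917333 ] [0.5990173  0.0256337  0.11118935]
```

Call:
{"api": "move_arm", "payload": {"deltas": [[[-0.037,0,-0.024,0],[-0.074,0,-0.048,0],[-0.111,0,-0.072,0],[-0.148,0,-0.096,0],[-0.185,0,-0.12,0]]], "claw": 0}}

```text
time: 0.65
ee_pos: [0.3383, -0.3225, 0.2311]
tcp_rot: [-90.0, -0.0, -157.1]
wrist_force: [0.7, -0.9, -0.0]
opening: 0.0124
```

Call:
{"api": "move_arm", "payload": {"deltas": [[[-0.037,0,-0.024,0],[-0.074,0,-0.048,0],[-0.111,0,-0.072,0],[-0.148,0,-0.096,0],[-0.185,0,-0.12,0]]]}}

```text
time: 1.15
ee_pos: [0.4621, -0.1398, 0.2312]
tcp_rot: [-90.0, 0.0, -157.1]
wrist_force: [-0.6, -0.6, -0.3]
opening: -0.0001
```

Call:
{"api": "move_arm", "payload": {"deltas": [[[-0.037,0,-0.024,0],[-0.074,0,-0.048,0],[-0.111,0,-0.072,0],[-0.148,0,-0.096,0],[-0.185,0,-0.12,-7]]]}}

```text
time: 1.65
ee_pos: [0.5859, 0.0428, 0.231]
tcp_rot: [-90.0, -0.0, -150.0]
wrist_force: [0.4, -0.7, -0.2]
opening: 0.0001
```

Call:
{"api": "move_arm", "payload": {"deltas": [[[0,0,0,-8.5],[0,0,0,-17],[0,0.01,0,-25.5],[0,0.03,0,-34],[0,0.05,0,-42]]]}}

```text
time: 2.15
ee_pos: [0.5853, 0.0411, 0.1806]
tcp_rot: [-90.0, 0.0, -107.7]
wrist_force: [0.1, -0.6, -0.1]
opening: -0.0
```

Call:
{"api": "move_arm", "payload": {"deltas": [[[0,0,0,-8.5],[0,0,0,-17.9],[0,0,0,-17.9]]]}}

```text
time: 2.45
ee_pos: [0.585, 0.041, 0.1809]
tcp_rot: [-90.0, -0.0, -90.0]
wrist_force: [-0.2, -0.4, 0.9]
opening: -0.0002
```

```bash
python3 - <<'E'
from h import *
from workcell import camera
c=camera("wrist");np.savez("pics/w1.npz",**c);cv2.imwrite("pics/w1.png",cv2.resize(c["color"],(784,588)))
E
```

```text
(no output)
```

View pics/w1.png

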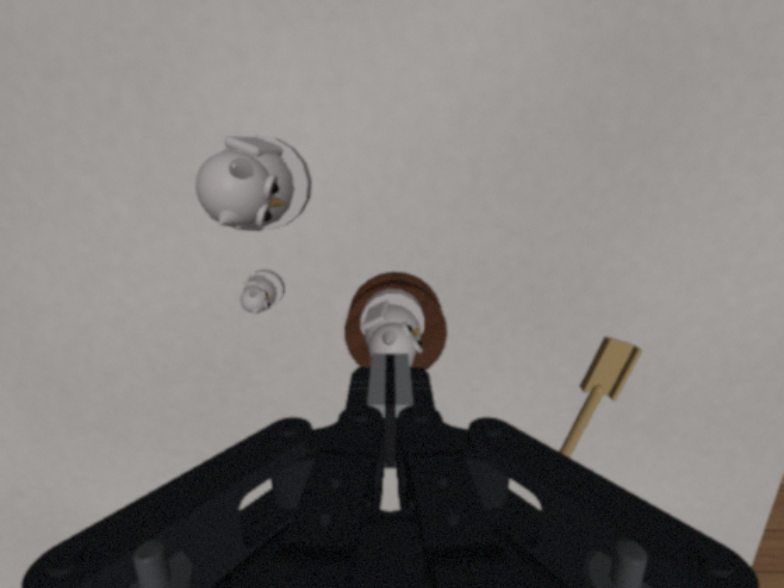

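The picture shows the plinth at about (396,322) and the owl's base disc near its upper (+y) side. The fingers hide the near edge, so I'll shift over for a clear view.

Call:
{"api": "move_arm", "payload": {"deltas": [[[0.02,0,0,0],[0.04,0,0,0],[0.05,0,0,0],[0.05,0,0,0]]]}}

```text
time: 2.9
ee_pos: [0.585, -0.0099, 0.1813]
tcp_rot: [-90.0, -0.0, -90.4]
wrist_force: [0.0, 0.1, 0.5]
opening: 0.0001
```

```bash
cat > look.py <<'E'
import sys
from h import *
from workcell import camera,get_obs
c=camera("wrist");n=sys.argv[1];np.savez(f"pics/{n}.npz",**c)
W=pts(c);hsv=cv2.cvtColor(c["color"],cv2.COLOR_BGR2HSV)
near=(np.hypot(W[...,0]-.586,W[...,1]+.003)<.055)
wood=(hsv[...,1]>80)&(hsv[...,2]>30)&near
top=wood&(abs(W[...,2]-.04)<.004)
print("z top",np.nanmedian(W[top][:,2]),"n",top.sum())
# plinth: silhouette outline of top face
w=W[top];hull=cv2.convexHull((w[:,:2]*1e5).astype(np.int32))[:,0]/1e5
r=circ(hull)
for k in range(4):
    e=abs(np.hypot(*(hull-r[:2]).T)-r[2]);hull2=hull[e<.0015] if k else hull; r=circ(hull2)
print("plinth",np.round(r,4),len(hull2))
por=near&(hsv[...,1]<60)&(hsv[...,2]>50)
d=W[por&(W[...,2]>.0535)&(W[...,2]<.0585)]
hull=cv2.convexHull((d[:,:2]*1e5).astype(np.int32))[:,0]/1e5
q=circ(hull)
for k in range(4):
    e=abs(np.hypot(*(hull-q[:2]).T)-q[2]);h2=hull[e<.0015] if k else hull; q=circ(h2)
print("disc",np.round(q,4),len(h2),"z",np.median(d[:,2]).round(4))
# fixed-radius fits (r known)
from scipy.optimize import least_squares as LS
for nm,p,R,x0 in(("plinth38",W[top],.038,r[:2]),("disc22",d,.022,q[:2])):
    ang=np.arctan2(p[:,1]-x0[1],p[:,0]-x0[0]);rad=np.hypot(p[:,0]-x0[0],p[:,1]-x0[1]);b=np.digitize(ang,np.linspace(-np.pi,np.pi,37))
    E=np.array([p[b==i][np.argmax(rad[b==i])][:2] for i in np.unique(b)])
    s=LS(lambda x:np.hypot(*(E-x[:2]).T)-R,x0,loss="soft_l1",f_scale=.001)
    print(nm,s.x.round(4),"med res",np.median(abs(s.fun)).round(4),len(E))
h=W[por&(W[...,2]>.09)];print("head",h.mean(0).round(4),h.min(0).round(4),h.max(0).round(4))
u,v=[int(x) for x in(np.nanmean(np.argwhere(top),0)[::-1])]
cr=c["color"][max(0,v-90):v+90,max(0,u-110):u+110]
cv2.imwrite(f"pics/{n}.png",cv2.resize(cr,None,fx=3,fy=3,interpolation=2))
print(u,v,get_obs()["ee_pos"].round(4))
E
python3 look.py w2
```

```text
z top 0.040268788648385095 n 2306
plinth [ 0.5895 -0.002   0.0368] 48
disc [0.587  0.0121 0.0215] 24 z 0.0562
plinth38 [ 0.5893 -0.002 ] med res 0.0011 36
disc22 [0.5872 0.0116] med res 0.0003 25
head [0.5862 0.0038 0.1922] [ 0.5313 -0.0224  0.09  ] [0.6408 0.0283 0.2705]
284 195 [ 0.585  -0.0092  0.1813]
```

View pics/w2.png

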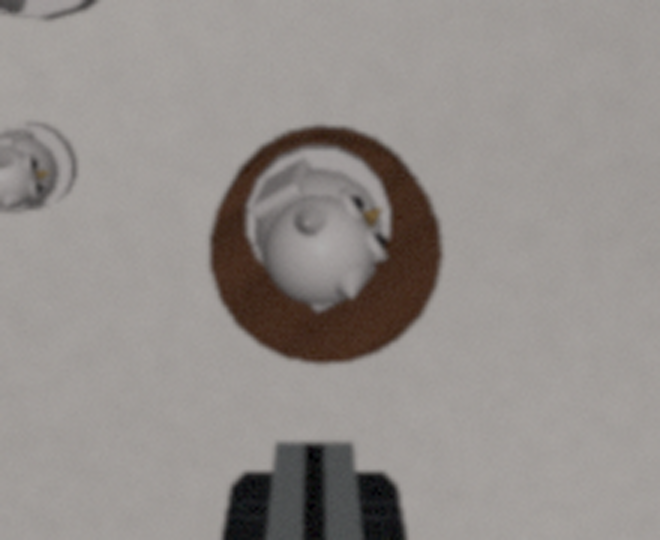

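```bash
cat > fit.py <<'E'
import sys
from h import *
from scipy.optimize import least_squares as LS
def fit(c,lo=(.5885,-.002),ow=(.587,.012)):
    hsv=cv2.cvtColor(cv2.resize(c["color"],None,fx=4,fy=4,interpolation=2),cv2.COLOR_BGR2HSV)
    v,u=np.indices(hsv.shape[:2]);uv=np.c_[(u.ravel()+.5)/4-.5,(v.ravel()+.5)/4-.5]
    G=ray(c,uv,.040).reshape(*u.shape,3);D=ray(c,uv,.056).reshape(*u.shape,3)
    wood=((hsv[...,1]>60)&(hsv[...,2]<130))
    f=lambda P,o,a,r:(o[0]+r*np.cos(a),o[1]+r*np.sin(a))
    def edges(mask,P,o,r0,r1,angs,last):
        out=[];d=P[...,:2]-np.array(o);rad=np.hypot(d[...,0],d[...,1]);an=np.degrees(np.arctan2(d[...,1],d[...,0]))
        for a in angs:
            s=(abs((an-a+180)%360-180)<1.5)&(rad<r1)&(rad>r0)
            k=s&mask
            if k.sum()<10: continue
            i=(np.argmax if last else np.argmin)(np.where(k,rad,-1 if last else 9));out.append(P.reshape(-1,3)[i,:2])
        return np.array(out)
    for _ in range(3):
        e=edges(wood,G,lo,.025,.045,range(-200,21,6),True)
        s=LS(lambda x:np.hypot(*(e-x[:2]).T)-x[2],[*lo,.038],loss="soft_l1",f_scale=.0007);lo=s.x[:2]
    print("plinth",s.x.round(4),"rms",np.std(s.fun).round(5),len(e))
    for _ in range(3):
        e2=edges(wood,D,ow,.017,.028,range(-30,211,6),False)
        s2=LS(lambda x:np.hypot(*(e2-x[:2]).T)-.022,ow,loss="soft_l1",f_scale=.0007)
        s3=LS(lambda x:np.hypot(*(e2-x[:2]).T)-x[2],[*ow,.022],loss="soft_l1",f_scale=.0007);ow=s2.x
    print("disc",s2.x.round(4),"rms",np.std(s2.fun).round(5),len(e2),"free",s3.x.round(4))
    d=ow-lo;print("owl-plinth mm",(d*1e3).round(1),"dist",(np.hypot(*d)*1e3).round(1));return lo,ow
if __name__=="__main__":fit(dict(np.load(sys.argv[1])))
E
python3 fit.py pics/w2.npz
```

```text
plinth [ 0.5894 -0.0026  0.0368] rms 0.00013 37
disc [0.5867 0.0129] rms 0.00143 41 free [0.5868 0.0127 0.0222]
owl-plinth mm [-2.7 15.6] dist 15.8
```

The clear view puts the owl 15.8 mm off the plinth's middle, mainly towards +y: offset (-2.7, +15.6) mm. I'll go behind it with the tool's x axis aligned to the push, then come down to z ≈ 0.047.

Call:
{"api": "move_arm", "payload": {"deltas": [[[-0.025,0,-0.002,-3],[-0.05,0,-0.004,-6],[-0.0695,0,-0.006,-10],[-0.0695,0.03,-0.006,-10],[-0.0695,0.05,-0.006,-10]]]}}

```text
time: 3.45
ee_pos: [0.5791, 0.0622, 0.1302]
tcp_rot: [-90.0, 0.0, -80.1]
wrist_force: [-1.2, 0.5, -0.3]
opening: -0.0
```

Call:
{"api": "move_arm", "payload": {"deltas": [[[0,0.03,0,0],[0,0.055,0,0],[0,0.075,0,0],[0,0.084,0,0],[0,0.084,0,0]]]}}

```text
time: 3.95
ee_pos: [0.5785, 0.0611, 0.0462]
tcp_rot: [-90.1, 0.0, -80.2]
wrist_force: [-0.9, 0.1, -0.0]
opening: -0.0001
```

```bash
python3 - <<'E'
from workcell import camera,get_obs
import cv2,numpy as np
o=get_obs();print(o["ee_pos"],o["tcp_rot"])
w=camera("wrist")["color"];s=camera("scene")["color"][130:270,190:330]
cv2.imwrite("pics/p1.png",np.hstack([cv2.resize(w[120:400,130:410],(400,400),interpolation=2),cv2.resize(s,(400,400),interpolation=2)]))
E
```

```text
[0.57851817 0.06106246 0.04623214] [-9.01144890e+01  1.46813454e-02 -8.01951442e+01]
```

View pics/p1.png

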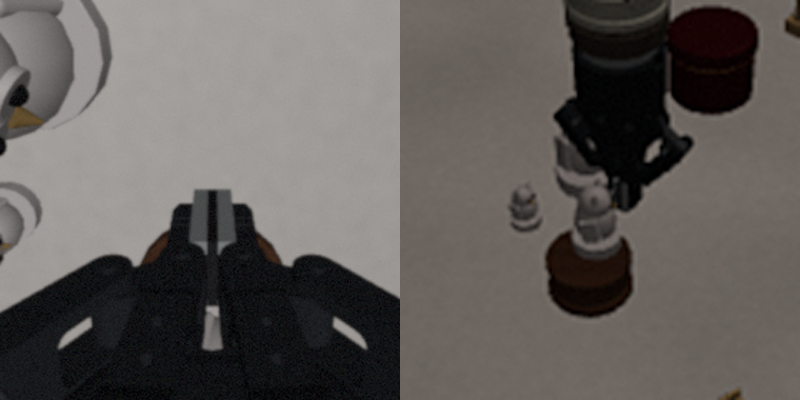

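The fingertips are behind (+y of) the owl, low and clear of it. Now a slow first push, stopping short of the full distance.

Call:
{"api": "move_arm", "payload": {"deltas": [[[0.005,0,0,0],[0.009,0,0,0],[0.012,0,0,0],[0.014,0,0,0],[0.016,0,0,0]]]}}

```text
time: 4.55
ee_pos: [0.5821, 0.0445, 0.0474]
tcp_rot: [-90.0, 0.0, -80.2]
wrist_force: [0.2, 1.0, 0.2]
opening: -0.0001
```

Call:
{"api": "move_arm", "payload": {"deltas": [[[0.002,0,0,0],[0.004,0,0,0],[0.006,0,0,0],[0.0075,0,0,0],[0.009,0,0,0]]]}}

```text
time: 5.05
ee_pos: [0.5836, 0.0359, 0.0473]
tcp_rot: [-90.0, 0.0, -80.2]
wrist_force: [0.1, 2.1, 1.2]
opening: 0.0
```

Call:
{"api": "move_arm", "payload": {"deltas": [[[-0.002,0,0,0],[-0.012,0,0,0],[-0.025,0,0,0],[-0.025,-0.03,0,0],[-0.025,-0.06,0,0]]]}}

```text
time: 5.55
ee_pos: [0.5782, 0.0619, 0.1071]
tcp_rot: [-90.1, 0.0, -80.1]
wrist_force: [1.1, 0.4, 0.2]
opening: 0.0002
```

Call:
{"api": "move_arm", "payload": {"deltas": [[[0,-0.045,0,0],[0.02,-0.075,0,0],[0.06,-0.075,0,0],[0.09,-0.075,0,0],[0.09,-0.075,0,0]]]}}

```text
time: 6.05
ee_pos: [0.595, -0.0301, 0.1823]
tcp_rot: [-90.0, -0.0, -80.3]
wrist_force: [0.7, 0.6, 0.1]
opening: 0.0001
```

```bash
python3 look.py w3; python3 fit.py pics/w3.npz
```

```text
z top 0.04027798251057424 n 2533
plinth [ 0.5894 -0.0022  0.0366] 54
disc [0.5886 0.0033 0.0216] 32 z 0.0561
plinth38 [ 0.5894 -0.0022] med res 0.0014 36
disc22 [0.5887 0.0029] med res 0.0003 27
head [ 0.5904 -0.013   0.1906] [ 0.5369 -0.0445  0.0908] [0.6405 0.0193 0.2715]
276 167 [ 0.5946 -0.0287  0.1821]
plinth [ 0.5894 -0.0027  0.0368] rms 0.00011 37
disc [0.5882 0.0037] rms 0.0014 41 free [0.5883 0.0036 0.0221]
owl-plinth mm [-1.1  6.4] dist 6.5
```

View pics/w3.png

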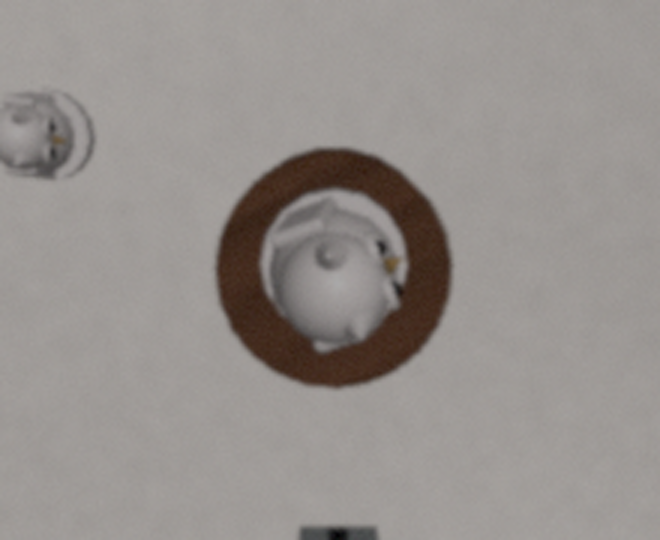

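The owl slid cleanly, upright, to 6.5 mm off (ray fit; the range fit says about 5.2). One more push of about 5.8 mm along the same line.

Call:
{"api": "move_arm", "payload": {"deltas": [[[-0.04,0,0,0],[-0.08,0,0,0],[-0.09,0.02,0,0],[-0.09,0.05,0,0],[-0.09,0.075,0,0]]]}}

```text
time: 6.6
ee_pos: [0.5786, 0.0629, 0.1061]
tcp_rot: [-90.0, 0.0, -80.0]
wrist_force: [-0.6, 0.7, 0.3]
opening: 0.0002
```

Call:
{"api": "move_arm", "payload": {"deltas": [[[0,0.03,0,0],[0,0.05,0,0],[0,0.06,0,0],[0.008,0.06,0,0],[0.015,0.06,0,0]]]}}

```text
time: 7.1
ee_pos: [0.5822, 0.0459, 0.0483]
tcp_rot: [-89.9, -0.0, -80.1]
wrist_force: [-0.1, -0.4, 0.5]
opening: 0.0002
```

Call:
{"api": "move_arm", "payload": {"deltas": [[[0.004,0,0,0],[0.007,0,0,0],[0.009,0,0,0],[0.011,0,0,0],[0.013,0,0,0]]]}}

```text
time: 7.6
ee_pos: [0.5842, 0.0331, 0.0477]
tcp_rot: [-90.0, 0.0, -80.2]
wrist_force: [-0.2, 2.1, 1.7]
opening: -0.0
```

Call:
{"api": "move_arm", "payload": {"deltas": [[[0.0015,0,0,0],[0.0028,0,0,0],[0.0028,0,0,0]]]}}

```text
time: 7.9
ee_pos: [0.5845, 0.0301, 0.0473]
tcp_rot: [-90.0, -0.0, -80.2]
wrist_force: [0.3, 1.3, 0.8]
opening: -0.0003
```

Call:
{"api": "move_arm", "payload": {"deltas": [[[-0.002,0,0,0],[-0.012,0,0,0],[-0.03,0,0,0],[-0.03,-0.03,0,0],[-0.03,-0.06,0,0]]]}}

```text
time: 8.4
ee_pos: [0.5784, 0.0607, 0.107]
tcp_rot: [-90.1, 0.0, -80.1]
wrist_force: [0.9, -0.6, -0.5]
opening: -0.0001
```

Call:
{"api": "move_arm", "payload": {"deltas": [[[0,-0.045,0,0],[0.02,-0.075,0,0],[0.06,-0.075,0,0],[0.09,-0.075,0,0],[0.09,-0.075,0,0]]]}}

```text
time: 8.9
ee_pos: [0.595, -0.0313, 0.1821]
tcp_rot: [-90.0, -0.1, -80.4]
wrist_force: [0.0, 0.2, 0.2]
opening: -0.0001
```

```bash
python3 look.py w4; python3 fit.py pics/w4.npz
```

```text
z top 0.040259890678604054 n 2552
plinth [ 0.5893 -0.0023  0.0366] 55
disc [ 0.5896 -0.0025  0.0216] 29 z 0.0561
plinth38 [ 0.5892 -0.0022] med res 0.0014 36
disc22 [ 0.5897 -0.0029] med res 0.0003 27
head [ 0.5905 -0.0156  0.1902] [ 0.5371 -0.0462  0.0901] [0.6402 0.0136 0.2714]
276 160 [ 0.5947 -0.0299  0.182 ]
plinth [ 0.5894 -0.0027  0.0368] rms 0.00011 37
disc [ 0.5892 -0.0018] rms 0.00146 41 free [ 0.5892 -0.002   0.0222]
owl-plinth mm [-0.2  0.9] dist 0.9
```

View pics/w4.png

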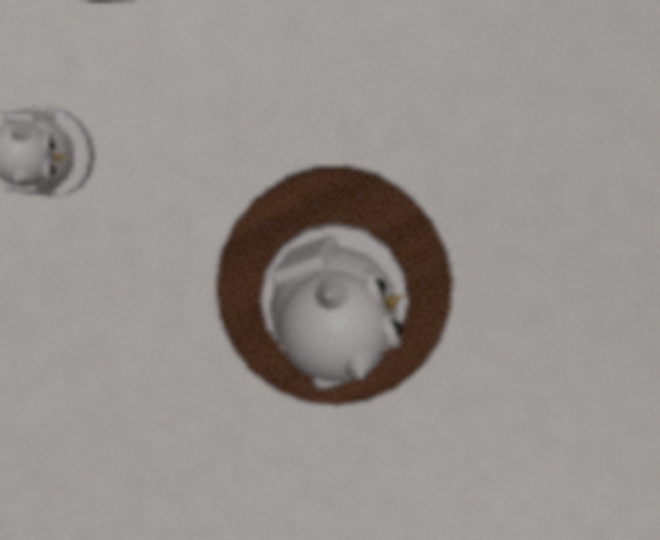

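Both fits now put the owl within about 1 mm of the middle, and the plinth hasn't moved. I'll raise the hand away, check the bystanders numerically, and hand in.

Call:
{"api": "move_arm", "payload": {"deltas": [[[0,-0.03,0,0],[-0.03,-0.06,0,0],[-0.07,-0.09,0,0],[-0.09,-0.1,0,0],[-0.09,-0.1,0,0]]]}}

```text
time: 9.45
ee_pos: [0.5792, 0.0633, 0.2843]
tcp_rot: [-89.8, 0.0, -80.0]
wrist_force: [-0.1, 0.2, 0.6]
opening: 0.0
```

```bash
python3 - <<'E'
from h import *
from workcell import camera,get_obs,job_done
a=dict(np.load("pics/scene0.npz"));b=camera("scene")
d=(cv2.absdiff(a["color"],b["color"]).max(-1)>25)
for n,(u0,v0,u1,v1) in dict(tin=(280,130,318,172),dome=(65,285,190,410),scoop=(245,263,320,310),rack=(322,80,390,156),plinth=(240,222,274,242)).items():print(n,"changed px",d[v0:v1,u0:u1].sum())
fit_c=camera("wrist");np.savez("pics/w5.npz",**fit_c)
import fit;fit.fit(fit_c,ow=(.589,-.002))
print(get_obs()["ee_pos"],get_obs()["wrist_force"]);job_done()
E
```

```text
tin changed px 0
dome changed px 0
scoop changed px 0
rack changed px 0
plinth changed px 22
plinth [ 0.5893 -0.0027  0.0365] rms 0.0002 27
disc [0.5888 0.0006] rms 0.00109 41 free [5.889e-01 2.000e-04 2.230e-02]
owl-plinth mm [-0.5  3.2] dist 3.3
[0.57922776 0.0607583  0.28187533] [-0.36199663  0.58327236 -1.07475444]
the job is handed in; nothing more can be done
```

I nudged the middle-sized owl, the one on the plinth, to the middle of the plinth in two slow pushes low on its base disc with closed fingers. I then raised the hand clear and handed the job in at about 9.5 s of the 42 s allowed. I got no verdict.

**Owl position:** The close view after the second push gave the owl's offset as 0.9 mm (ray fit) and about 0.5–0.9 mm (range fit). A last look from higher up gave 3.3 mm. That disagrees with the close views. I think it is less reliable, because the view is farther and more slanted and only 27 plinth edge points could be used. Both values are inside the 5 mm limit, but I did not settle which is right.

**Owl upright:** I judged it only by eye and by the base disc reading its correct height of 56 mm. I did not measure the tilt.

**Plinth:** Its fitted centre stayed within 0.2 mm throughout. The 22 changed pixels in that area of the scene picture fit the owl having moved there.

**Bystanders:** The tin, cake dome, tea scoop and plate rack showed no changed pixels in the scene camera.

**Forces:** The wrist read about 3 N at most during the pushes.

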